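# Cover the two masters on the measuring machine

### The arm

A 7-joint arm with a two-finger parallel gripper is mounted at the origin on the work surface. World frame = base frame: x ahead of the robot, y to its left, z up, the work surface at z = 0. Lengths are in m, angles in degrees, forces in N, time in s.
With the tool pointing down it reaches from about 0.425 to 0.95 m from the base axis. Payload 16.7 kg.
Tool frame: the origin (TCP) lies at the very end of the fingers, on their centre line; the grasp point (between the pads) lies 19 mm behind it (manip.grasp_offset is the distance from the TCP to the grasp point, in m); z points along the fingers, y is the line along which they close (so a half turn about z gives the same grasp; the last joint's range is limited). The gripper opens to 94 mm and grips with 3 to 60 N. Pads are 16 mm wide; open, the fingers measure 119 mm over their backs; the gripper's body (75 mm by 177 mm) begins 78 mm behind the grasp point.
Start: joints at [62.596, 24.414, 4.234, 92.017, -1.954, 63.644, -3.845], TCP at [0.218, -0.639, 0.205] pointing down, gripper open.
Joint ranges: [-163.25, 163.25], [-28.42, 122.38], [-70.27, 78.77], [12.13, 141.07], [-58.53, 238.53], [9.26, 117.41], [-156.51, 156.51]. Speed limits (degrees/s): [108.29, 108.29, 136.94, 136.94, 172.46, 172.46, 172.46].

### API

Orientations are given as a 3x3 rotation matrix whose columns are the frame's x, y, z axes.
In Python, from workcell import manip gives the robot as it stands.
- The arm moves only by the tool arm_command, never from a script. Its argument "deltas" is a list of rows, each a list of 3 entries, a list of its own where there are three numbers: the finger opening in m, from 0 to 0.094, then the shift along the tool's x, y, z in m, then the turn, a rotation vector about the tool's x, y, z in rad. In form: [[gripper, [x, y, z], [rx, ry, rz]], ...]. A call has 1 to 12 rows; each row is the pose to reach, as a shift and turn from the pose commanded when the call began, along the tool's axes at that moment; what a row does not reach only later rows make up. A row lasts 1/10 s, in which the tool goes at most 50 mm and 8.59 degrees, less where a joint would pass 70% of its speed; a pose out of reach is approached as far as the arm can. A call with a gripper value outside its range is refused whole. The fingers move at their own pace and stop on an object; "force" is the grip in N (left out, the last holds). Time passes only in rows, so rows that repeat a pose let the fingers close. It gives the time, the measured TCP pose, the force, the opening and the grip force at its end, in the units of the state.
- manip.observe(): the state, without advancing time (a new reading comes with each control period).
- manip.get_image(name): name is "scene" or "top"; returns the picture (384x512x3 uint8, blue, green, red); there is no depth.
- manip.camera_model(name): a dict with "fx", "fy", "cx", "cy" (pixels), "k1" (the pictures are not rectified: a ray, as slopes to the right and down, at radius r is drawn at 1 + k1 r^2 times it, then the intrinsics apply), "world_to_cam" (4x4, takes a point from world to camera coordinates). Camera axes: x right, y up, looking along -z (the intrinsics and any distortion apply to the point x, -y, -z); pixel columns grow to the right and rows downward; lengths in m; the calibration is good to about 2 mm. A picture is of the moment at which its call begins. camera_model takes no time and is no camera call.
- manip.finish_job(): hands the job in; it is judged then, once.
The state is a dict: "time_s": time; "joint_positions": joint angles; "qvel": joint speeds; "joint_efforts": joint torques, N m; "eef_pos": TCP position; "eef_rot": TCP orientation; "ft_force": force on the tool from outside, world axes, zero at the start; "wrist_torque": the same for the moment, N m; "gripper_width": finger opening in m; "gripper_force": force on a finger pad.
Only numpy, scipy, OpenCV 4.12 (cv2) and the standard library are available. Lean on these libraries where they do the work, as an engineer would, in place of code of your own. Each camera call takes 0.05 s, during which the arm holds its last target. There are 200 camera calls.

### The job

The measuring is over: put each dust cover on the master it fits. The tall round cover goes over the reference ball on the round base, the long rectangular cover goes over the step gauge on the rectangular base, lined up with it. Lower each cover gently, without dropping it, so that it stands flat and centred on the base plate, and let go; the small round cover fits neither and is not needed.

Things in the scene. Friction and masses are not known exactly. Their poses are not given: they have to be found in the camera images.
- round_cover: Tall round aluminium dust cover, open below, loose, upright on the table: 66 mm outside diameter, 80 mm tall, walls 3 mm, about 0.16 kg. On top, in the middle, a black upright cylindrical knob of 20 mm diameter, 32 mm tall (80 to 112 mm above the rim), to grip from above. Origin: centre of the open lower rim; z up.
- long_cover: Long rectangular aluminium dust cover, open below, loose, upright on the table: 120 mm (x) by 60 mm (y) outside, 60 mm tall, walls 3 mm, about 0.2 kg. On top, in the middle, a black grip block 60 mm long (x), 16 mm thick (y), 32 mm tall (60 to 92 mm above the rim), to grip from above. Origin: centre of the open lower rim; z up. It may go on either way round.
- sphere_master: Reference ball, bolted down: round dark steel base plate, 110 mm diameter, 12 mm thick, with a thin steel stem in the middle (foot 28 mm across) and a white 25 mm ball on it, its top 75 mm above the table. Origin: centre of the base's underside, on the table; z up. The cover's rim rests on the plate, 12 mm above the origin.
- step_master: Step gauge, bolted down: rectangular dark steel base plate 150 mm (x) by 90 mm (y), 12 mm thick; on its middle a toothed steel bar 86 mm long (x), 22 mm wide (y), top 46 mm above the table. Origin: centre of the base's underside, on the table; x along its length, z up. The cover's rim rests on the plate, 12 mm above the origin.
There are look-alikes about, which are no part of the job. Leave any orange or yellow look-alike of the long_cover alone.

How it is judged:
By the outcome, as a careful person would: the job done as asked, in the order asked, and still so for the second after the job is handed in, with the robot touching nothing.
It also fails if it takes over 64 s, if anything falls off the work surface, if the arm or the gripper's body presses on something with over 40 N, if the wrist force passes 120 N, or if a joint passes its speed limit or range.

## Working session

There is one attempt and no reset: what is moved stays moved. The work goes in short steps, Python scripts to look and compute and a tool call to move; the robot and the scene stay as the last step left them, time stands still between calls to the robot, and variables do not carry over. Pictures are saved under pics/ and viewed, at most 12 in all, crops included, and the job is handed in when it is done.

Besides the shell and the picture viewer there is one more tool, called after "Emit:" by a JSON object that holds its "fn" and its "kwargs". arm_command: Moves the arm, as the interface text tells. Its arguments: {"type":"object","properties":{"deltas":{"type":"array","items":{"type":"array"}},"force":{"type":"number"}},"required":["deltas"]}

```bash
mkdir -p pics; cat > h.py <<'E'
import numpy as np, cv2
from workcell import manip
def ray(name,u,v):
    m=manip.camera_model(name)
    K=np.array([[m["fx"],0,m["cx"]],[0,m["fy"],m["cy"]],[0,0,1.]])
    p=cv2.undistortPoints(np.array([[[u,v]]],float),K,np.array([m["k1"],0,0,0,0.]))[0,0]
    W=np.array(m["world_to_cam"]);R=W[:3,:3];t=W[:3,3]
    return -R.T@t, R.T@np.array([p[0],-p[1],-1.])
def onz(name,u,v,z):
    o,d=ray(name,u,v); return o+d*(z-o[2])/d[2]
def proj(name,P):
    m=manip.camera_model(name);W=np.array(m["world_to_cam"])
    c=W[:3,:3]@np.asarray(P,float)+W[:3,3]
    s=np.array([c[0],-c[1]])/-c[2]; s=s*(1+m["k1"]*(s@s))
    return np.array([m["fx"]*s[0]+m["cx"],m["fy"]*s[1]+m["cy"]])
E
python3 - <<'E'
from h import *
for n in ("scene","top"):
    im=manip.get_image(n); cv2.imwrite(f"pics/{n}0.png",im)
    m=manip.camera_model(n);W=np.array(m["world_to_cam"]);print(n,m["fx"],m["k1"],-W[:3,:3].T@W[:3,3])
s=manip.observe();print(s["eef_pos"],s["eef_rot"],s["time_s"])
E
```

```text
scene 360.0725837385492 -0.05050059525440986 [1.09638242 0.31080278 0.81471201]
top 479.42325353095134 -0.19638973768099313 [ 0.31233347 -0.01563907  1.19775529]
[ 0.21779907 -0.63847806  0.20487449] [[ 9.46440332e-01  3.22878451e-01 -4.51482809e-04]
 [ 3.22878753e-01 -9.46439776e-01  1.03002180e-03]
 [-9.47294447e-05 -1.12062838e-03 -9.99999368e-01]] 0.1
```

View pics/scene0.png

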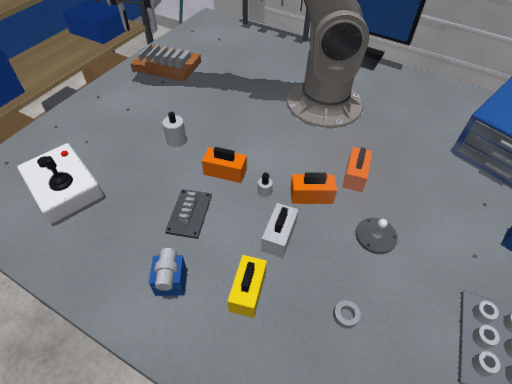

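View pics/top0.png

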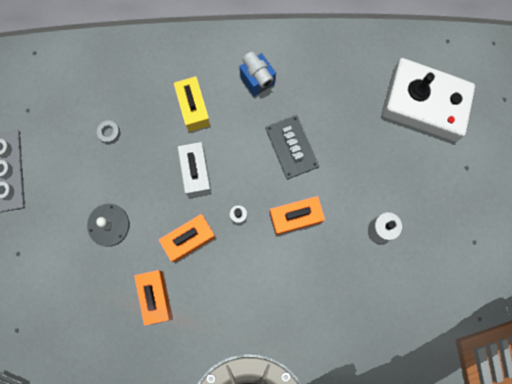

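The scene view shows the silver long cover at (280,230), the tall round cover at (174,130), the small round one at (265,185), the ball master at (377,235) and the step master at (189,212).

Candidates in the top view:
- **Long cover:** silver (194,168). Orange (187,238), (297,215), (152,298) and yellow (192,104) are look-alikes, so I choose silver.
- **Round cover:** tall (388,227) or small (238,214). I choose the tall one.
- **Step master:** dark plate (291,148), not the brown toothed block (490,350).
- **Ball master:** (108,225).

```bash
cat > seg.py <<'E'
from h import *
def rect(n,mask,z):
    """largest contour -> rays onto plane z -> minAreaRect in mm"""
    cs,_=cv2.findContours(mask.astype(np.uint8),cv2.RETR_EXTERNAL,cv2.CHAIN_APPROX_NONE)
    c=max(cs,key=cv2.contourArea)[:,0]
    P=np.array([onz(n,u,v,z)[:2] for u,v in c])
    (cx,cy),(w,h),a=cv2.minAreaRect((P*1000).astype(np.float32))
    if w<h: a+=90; w,h=h,w
    (ex,ey),r=cv2.minEnclosingCircle((P*1000).astype(np.float32))
    M=cv2.moments((P*1000).astype(np.float32).reshape(-1,1,2))
    return c.mean(0).round(),"rect",np.round([cx,cy,w,h,a],1),"circ",np.round([ex,ey,r],1),"centroid",np.round([M["m10"]/M["m00"],M["m01"]/M["m00"]],1)
def win(im,box):
    u,v,r=box; m=np.zeros(im.shape[:2],bool); m[v-r:v+r,u-r:u+r]=1; return m
E
python3 - <<'E'
from seg import *
T=cv2.imread("pics/top0.png");S=cv2.imread("pics/scene0.png")
for n,im,b in (("top",T,[(388,227,18),(194,166,25),(108,225,32),(291,148,42)]),("scene",S,[(174,130,24),(280,228,30),(377,235,26),(189,212,38)])):
    g=im.max(2).astype(int); 
    for (nm,z),bx in zip((("roundknob",.112),("longblock",.092),("sphere",.012),("step",.012)),b):
        w=win(im,bx)
        th=50 if nm[0] in "rl" else 88
        m=(g<th)&w
        if nm in("sphere","step"): m=cv2.morphologyEx(m.astype(np.uint8),cv2.MORPH_CLOSE,np.ones((9,9)))
        print(n,nm,*rect(n,m,z))
    w=win(im,b[1]); print(n,"long white@.06",*rect(n,((g>150)&w),.06))
    w=win(im,b[0]); print(n,"round white@.08",*rect(n,((g>150)&w),.08))
    w=win(im,b[2]); print(n,"ball",*rect(n,((g>170)&w),.0625))
a=cv2.resize(T[120:220,160:330],None,fx=4,fy=4);b=cv2.resize(np.hstack([T[185:265,350:430],T[185:265,70:150]]),(680,340))
cv2.imwrite("pics/crop.png",cv2.resize(np.vstack([a,b]),(550,600)))
E
```

```text
top roundknob [388. 226.] rect [ 437.3 -333.1   12.     9.7   34.2] circ [ 438.4 -334.3    6.6] centroid [ 437.3 -332.8]
top longblock [195. 176.] rect [572.1 114.4  10.6   6.6 115.7] circ [573.7 115.2   5.5] centroid [572.6 114.6]
top sphere [124. 232.] rect [450.8 304.3  63.9  15.3 148.9] circ [453.1 308.2  32.1] centroid [442.3 308.2]
top step [289. 143.] rect [ 668.7 -116.1   43.5   23.1  170.6] circ [ 668.2 -119.    23.4] centroid [ 677.7 -117. ]
top long white@.06 [199. 162.] rect [607.6 121.8 126.3 122.7 179.3] circ [606.3 121.9  87.1] centroid [610.  110.3]
top round white@.08 [385. 220.] rect [ 446.7 -338.5   78.4   72.2   88.3] circ [ 451.7 -335.3   46.7] centroid [ 447.8 -341.4]
top ball [100. 221.] rect [473.7 350.4  22.9  19.7  89. ] circ [473.1 350.4  11.5] centroid [473.3 350.4]
scene roundknob [172. 117.] rect [ 457.6 -329.9   50.3   15.4   44.9] circ [ 456.1 -328.4   25.2] centroid [ 458.1 -329.4]
scene longblock [281. 220.] rect [615.8 125.2  72.8  16.8   8.9] circ [615.4 127.3  36.8] centroid [615.9 125.1]
scene sphere [370. 246.] rect [516.2 343.5 100.5  39.7  84.2] circ [496.4 345.6  50.2] centroid [524.  342.4]
scene step [189. 213.] rect [ 670.1 -122.1  152.1   90.7   19.3] circ [ 669.6 -122.3   86.9] centroid [ 673.6 -116.7]
scene long white@.06 [280. 224.] rect [604.8 120.5 120.6  62.1   9. ] circ [605.  120.7  65.1] centroid [605.2 120.6]
scene round white@.08 [172. 122.] rect [ 446.  -344.6   63.7   62.7   37.1] circ [ 443.9 -344.3   33.9] centroid [ 447.7 -341.6]
scene ball [383. 222.] rect [470.7 348.8  20.2  18.7 120.2] circ [471.  349.5  11.5] centroid [470.9 348.8]
```

View pics/crop.png

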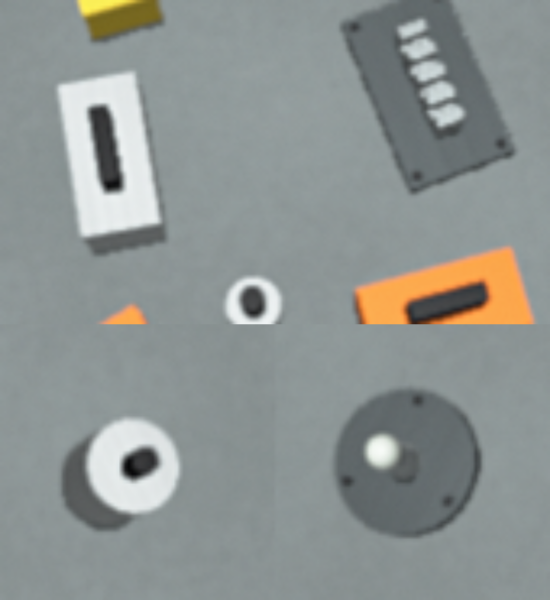

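The crop confirms the choices: the silver long cover with black block, the tall round cover, the dark plate with teeth, and the ball on its round plate. I'll refine the thresholds in the top view.

```bash
python3 - <<'E'
from seg import *
T=cv2.imread("pics/top0.png");g=T.max(2).astype(int)
def big(m): 
    return cv2.morphologyEx(m.astype(np.uint8),cv2.MORPH_CLOSE,np.ones((11,11)))
print("round top",*rect("top",(g>185)&win(T,(388,227,20)),.08))
print("long top",*rect("top",(g>185)&win(T,(194,168,32)),.06))
print("long blk",*rect("top",(g<90)&win(T,(193,166,17)),.092))
for t in (110,120,): 
  print(t,"sph",*rect("top",big(((g<t)|(g>185))&win(T,(108,225,26))),.012))
  print(t,"step",*rect("top",big(((g<t)|(g>185))&win(T,(291,148,36))),.012))
print([g[100+20*i,230] for i in range(6)], g[240,108],g[160,275])
s=manip.observe();R=np.array(s["eef_rot"]);d=R.T@(np.array([.447,-.342,.2])-s["eef_pos"]);print(d,np.degrees(np.arctan2(R[1,0],R[0,0])))
E
```

```text
round top [388. 226.] rect [ 442.9 -344.1   64.9   61.6  176. ] circ [ 442.9 -343.8   32.8] centroid [ 442.8 -343.8]
long top [193. 167.] rect [603.6 122.5 120.8  60.9   9. ] circ [603.7 122.3  65.8] centroid [603.5 122.4]
long blk [192. 165.] rect [598.8 119.5  63.5  13.7   9.3] circ [598.7 120.7  31.8] centroid [598.3 119.6]
110 sph [108. 225.] rect [470.9 346.1 108.6 105.6  63.9] circ [470.8 346.3  55.3] centroid [470.5 346. ]
110 step [292. 148.] rect [ 661.1 -125.5  150.4   88.9   20. ] circ [ 661.5 -126.3   85.6] centroid [ 662.4 -122.7]
120 sph [108. 225.] rect [470.7 345.8 108.4 108.3  91. ] circ [471.  346.5  56.4] centroid [470.8 346.4]
120 step [292. 147.] rect [ 662.  -125.9  152.4   92.    19.8] circ [ 661.5 -126.3   85.6] centroid [ 662.  -125.7]
[np.int64(151), np.int64(152), np.int64(155), np.int64(155), np.int64(154), np.int64(151)] 107 155
[ 0.31265193 -0.20658913  0.00507639] 18.837109384420692
```

Emit:
{"fn": "arm_command", "kwargs": {"deltas": [[0.094,[0.02,-0.013,0],[0,0,0]],[0.094,[0.055,-0.037,0],[0,0,0]],[0.094,[0.095,-0.063,0],[0,0,0]],[0.094,[0.135,-0.09,0],[0,0,0]],[0.094,[0.175,-0.117,0],[0,0,0]],[0.094,[0.215,-0.143,0.01],[0,0,0]],[0.094,[0.25,-0.167,0.03],[0,0,0]],[0.094,[0.28,-0.187,0.05],[0,0,0]],[0.094,[0.3,-0.2,0.065],[0,0,0]],[0.094,[0.3087,-0.2058,0.07],[0,0,0]],[0.094,[0.3087,-0.2058,0.07],[0,0,0]]]}}

```text
time_s: 1.2
eef_pos: [0.4439, -0.3434, 0.135]
eef_rot: [[0.946, 0.325, -0.001], [0.325, -0.946, 0.001], [-0.001, -0.001, -1.0]]
ft_force: [0.0, -1.2, -0.7]
gripper_width: 0.0942
gripper_force: 0.0
```

```bash
cat > go.py <<'E'
import sys
from h import *
from scipy.spatial.transform import Rotation as Ro
def go(x,y,z,yaw):
    s=manip.observe();R=np.array(s["eef_rot"]);a=np.radians(yaw);c,n=np.cos(a),np.sin(a)
    G=np.array([[c,n,0],[n,-c,0],[0,0,-1.]])
    print("t",s["time_s"],"pos",np.round(s["eef_pos"],4),"F",np.round(s["ft_force"],1),"w",s["gripper_width"],"q",np.round(s["joint_positions"]))
    print("shift",np.round(R.T@(np.array([x,y,z])-s["eef_pos"]),4),"turn",np.round(Ro.from_matrix(R.T@G).as_rotvec(),4))
if __name__=="__main__": go(*map(float,sys.argv[1:]))
E
python3 go.py .4435 -.344 .084 18.84; python3 - <<'E'
from h import *
cv2.imwrite("pics/s1.png",np.hstack([cv2.resize(manip.get_image("scene")[60:180,100:240],(400,343))]))
E
```

```text
t 1.2 pos [ 0.4439 -0.3434  0.135 ] F [ 0.  -1.2 -0.7] w 0.09420607467343928 q [ 35.  18.  -5. 110.   2.  51. -42.]
shift [-0.0005  0.0005  0.051 ] turn [-0.0012  0.0007  0.0018]
```

View pics/s1.png

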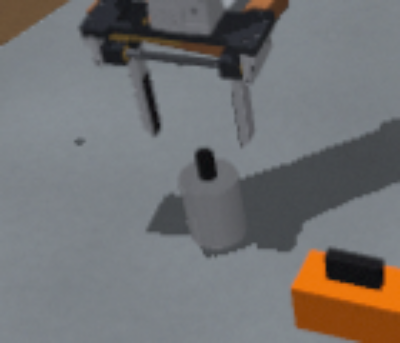

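The open fingers straddle the knob: the tips are at about (155,135) and (243,143), with the knob between them at (205,152). Next I descend and grip.

Emit:
{"fn": "arm_command", "kwargs": {"deltas": [[0.094,[0,0,0.015],[0,0,0]],[0.094,[0,0,0.035],[0,0,0]],[0.094,[0,0,0.047],[0,0,0]],[0.094,[0,0,0.051],[0,0,0]],[0.04,[0,0,0.051],[0,0,0]],[0.03,[0,0,0.051],[0,0,0]],[0.01,[0,0,0.051],[0,0,0]],[0.01,[0,0,0.051],[0,0,0]],[0.01,[0,0,0.051],[0,0,0]],[0.01,[0,0,0.051],[0,0,0]],[0.01,[0,0,0.051],[0,0,0]],[0.01,[0,0,0.051],[0,0,0]]], "force": 30}}

```text
time_s: 2.45
eef_pos: [0.4437, -0.3443, 0.0845]
eef_rot: [[0.946, 0.323, 0.0], [0.323, -0.946, 0.0], [0.0, -0.0, -1.0]]
ft_force: [0.2, -0.3, -0.9]
gripper_width: 0.0337
gripper_force: 0.0
```

Emit:
{"fn": "arm_command", "kwargs": {"deltas": [[0.01,[0,0,0],[0,0,0]],[0.01,[0,0,-0.01],[0,0,0]],[0.01,[0,0,-0.03],[0,0,0]],[0.01,[0,0,-0.06],[0,0,0]],[0.01,[0,0,-0.09],[0,0,0]],[0.01,[0,0,-0.115],[0,0,0]],[0.01,[0,0,-0.13],[0,0,0]],[0.01,[0,0,-0.135],[0,0,0]]]}}

```text
time_s: 3.25
eef_pos: [0.4441, -0.3447, 0.2217]
eef_rot: [[0.946, 0.323, 0.002], [0.323, -0.946, -0.001], [0.002, 0.002, -1.0]]
ft_force: [1.5, -0.1, -2.4]
gripper_width: 0.0179
gripper_force: 30.0
```

```bash
python3 go.py .472 .3488 .23 60
```

```text
t 3.25 pos [ 0.4441 -0.3447  0.2217] F [ 1.5 -0.1 -2.4] w 0.017925793303843415 q [ 35.  13.  -5. 105.   1.  61. -41.]
shift [ 0.2502 -0.6474 -0.0092] turn [ 0.0026 -0.0009 -0.7186]
```

Emit:
{"fn": "arm_command", "kwargs": {"deltas": [[0.01,[0.006,-0.009,0],[0,0,-0.01]],[0.01,[0.017,-0.027,0],[0,0,-0.03]],[0.01,[0.034,-0.053,0],[0,0,-0.06]],[0.01,[0.053,-0.083,0],[0,0,-0.1]],[0.01,[0.074,-0.115,0],[0,0,-0.14]],[0.01,[0.096,-0.149,0],[0,0,-0.18]],[0.01,[0.118,-0.183,0],[0,0,-0.22]],[0.01,[0.139,-0.215,0],[0,0,-0.26]],[0.01,[0.159,-0.246,0],[0,0,-0.3]],[0.01,[0.176,-0.272,0],[0,0,-0.33]],[0.01,[0.187,-0.29,0],[0,0,-0.35]],[0.01,[0.193,-0.2985,0],[0,0,-0.36]]]}}

```text
time_s: 4.45
eef_pos: [0.5295, 0.0033, 0.2189]
eef_rot: [[0.769, 0.639, -0.001], [0.639, -0.769, 0.0], [-0.001, -0.001, -1.0]]
ft_force: [-0.7, -0.0, -2.4]
gripper_width: 0.0188
gripper_force: 30.0
```

```bash
python3 go.py .472 .3488 .2217 60;python3 - <<'E'
from h import *
a=manip.get_image("scene");p=proj("scene",[.53,0,.18]).astype(int);print(p)
u,v=p;cv2.imwrite("pics/s2.png",cv2.resize(a[max(v-70,0):v+70,u-80:u+80],(640,560)))
E
```

```text
t 4.45 pos [0.5295 0.0033 0.2189] F [-0.7 -0.  -2.4] w 0.018762795867851564 q [ 11.  11. -21. 109.   5.  61. -62.]
shift [ 0.1765 -0.3026 -0.0026] turn [-0.0012  0.0004 -0.3543]
[254 154]
```

View pics/s2.png

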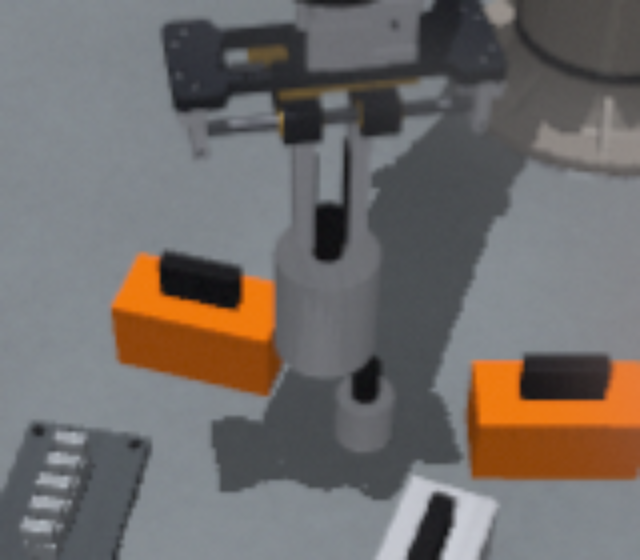

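The tall cover hangs upright in the grip at crop (328,300), with its top close under the fingertips. I carry on to the ball master.

Emit:
{"fn": "arm_command", "kwargs": {"deltas": [[0.01,[0.005,-0.009,0],[0,0,-0.01]],[0.01,[0.016,-0.027,0],[0,0,-0.03]],[0.01,[0.031,-0.054,0],[0,0,-0.06]],[0.01,[0.049,-0.084,0],[0,0,-0.1]],[0.01,[0.068,-0.117,0],[0,0,-0.14]],[0.01,[0.088,-0.151,0],[0,0,-0.18]],[0.01,[0.108,-0.185,0],[0,0,-0.22]],[0.01,[0.127,-0.218,0],[0,0,-0.26]],[0.01,[0.146,-0.25,0],[0,0,-0.3]],[0.01,[0.161,-0.276,0],[0,0,-0.33]],[0.01,[0.172,-0.294,0],[0,0,-0.35]],[0.01,[0.1765,-0.3026,0],[0,0,-0.354]]]}}

```text
time_s: 5.7
eef_pos: [0.4726, 0.3484, 0.2195]
eef_rot: [[0.501, 0.865, -0.0], [0.865, -0.501, 0.001], [0.0, -0.001, -1.0]]
ft_force: [-1.0, -0.8, -2.2]
gripper_width: 0.0183
gripper_force: 30.0
```

Emit:
{"fn": "arm_command", "kwargs": {"deltas": [[0.01,[0,0,0],[0,0,0]],[0.01,[0,0,0],[0,0,0]],[0.01,[0,0,0],[0,0,0]]]}}

```text
time_s: 6.0
eef_pos: [0.4744, 0.3448, 0.2195]
eef_rot: [[0.506, 0.863, 0.0], [0.863, -0.506, -0.001], [-0.0, 0.001, -1.0]]
ft_force: [0.0, 0.2, -1.5]
gripper_width: 0.0179
gripper_force: 30.0
```

```bash
python3 go.py .472 .3488 .097 60;python3 - <<'E'
from h import *
a=manip.get_image("scene");s=manip.observe();p=np.array(s["eef_pos"])
u,v=proj("scene",p-[0,0,.084]).astype(int);print(u,v,[proj("scene",p-[0,0,d]).round() for d in (.004,.044,.084)])
x0=u-70;y0=v-70
print("origin",x0,y0)
cv2.imwrite("pics/s3.png",cv2.resize(a[y0:y0+130,x0:x0+140],None,fx=4,fy=4))
E
```

```text
t 6.0 pos [0.4744 0.3448 0.2195] F [ 0.   0.2 -1.5] w 0.017908507860142486 q [-15.  19. -34. 101.  12.  64. -83.]
shift [ 0.0023 -0.0042  0.1225] turn [ 0.0005  0.0004 -0.0065]
389 205 [array([401., 183.]), array([395., 195.]), array([390., 205.])]
origin 319 135
```

View pics/s3.png

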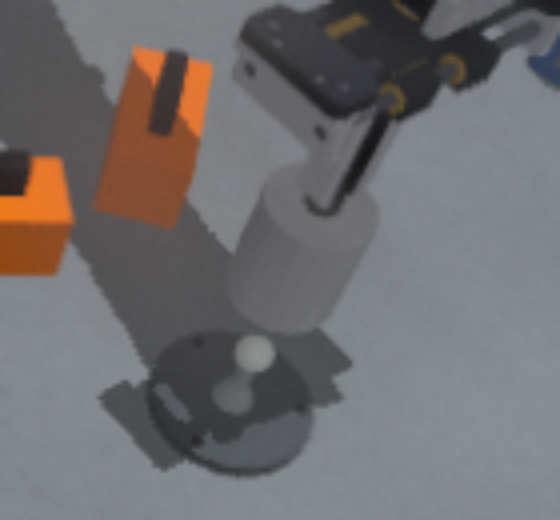

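The cover hangs over the ball master: its top is at crop (320,206), the ball at (255,353) and the plate centre at (232,400). I correct x and y, lower most of the way, then creep.

Emit:
{"fn": "arm_command", "kwargs": {"deltas": [[0.01,[0.0023,-0.0042,0.005],[0,0,0]],[0.01,[0.0023,-0.0042,0.015],[0,0,0]],[0.01,[0.0023,-0.0042,0.03],[0,0,0]],[0.01,[0.0023,-0.0042,0.045],[0,0,0]],[0.01,[0.0023,-0.0042,0.06],[0,0,0]],[0.01,[0.0023,-0.0042,0.075],[0,0,0]],[0.01,[0.0023,-0.0042,0.088],[0,0,0]],[0.01,[0.0023,-0.0042,0.097],[0,0,0]],[0.01,[0.0023,-0.0042,0.102],[0,0,0]],[0.01,[0.0023,-0.0042,0.104],[0,0,0]],[0.01,[0.0023,-0.0042,0.104],[0,0,0]],[0.01,[0.0023,-0.0042,0.104],[0,0,0]]]}}

```text
time_s: 7.25
eef_pos: [0.4717, 0.3506, 0.116]
eef_rot: [[0.504, 0.864, 0.001], [0.864, -0.504, 0.0], [0.001, 0.0, -1.0]]
ft_force: [0.5, 0.3, -2.2]
gripper_width: 0.0178
gripper_force: 30.0
```

Emit:
{"fn": "arm_command", "kwargs": {"deltas": [[0.01,[0,0,0.002],[0,0,0]],[0.01,[0,0,0.004],[0,0,0]],[0.01,[0,0,0.006],[0,0,0]],[0.01,[0,0,0.008],[0,0,0]],[0.01,[0,0,0.008],[0,0,0]]]}}

```text
time_s: 7.75
eef_pos: [0.4713, 0.3502, 0.1072]
eef_rot: [[0.504, 0.864, -0.0], [0.864, -0.504, -0.0], [-0.0, -0.0, -1.0]]
ft_force: [-0.1, -0.2, -1.6]
gripper_width: 0.0186
gripper_force: 30.0
```

```bash
python3 go.py .472 .3488 .097 60;python3 - <<'E'
from h import *
a=manip.get_image("scene");s=manip.observe();p=np.array(s["eef_pos"])
cv2.imwrite("pics/s4.png",cv2.resize(a[160:275,320:440],None,fx=5,fy=5))
E
```

```text
t 7.75 pos [0.4713 0.3502 0.1072] F [-0.1 -0.2 -1.6] w 0.018576821652180144 q [-17.  26. -32. 107.  17.  52. -88.]
shift [-0.0009  0.0013  0.0102] turn [-0.0002  0.0004 -0.0045]
```

View pics/s4.png

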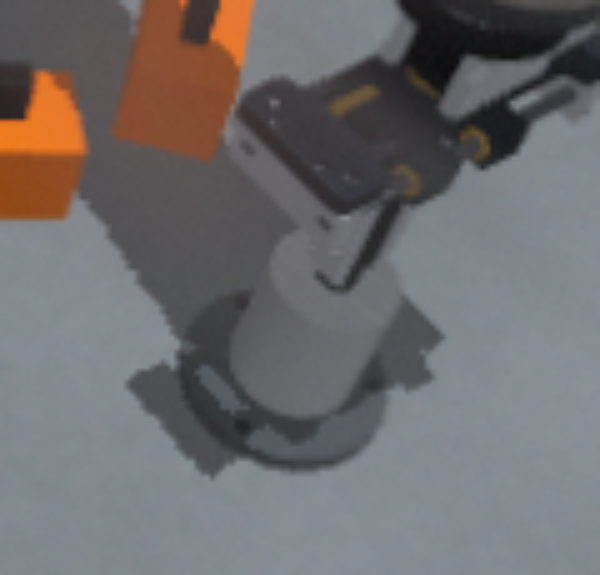

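The cover is over the ball, with its rim still about 1 cm above the plate (rim bottom at crop (290,415), plate front edge at (300,465)). I creep down.

Emit:
{"fn": "arm_command", "kwargs": {"deltas": [[0.01,[-0.0005,0.0007,0.001],[0,0,0]],[0.01,[-0.0005,0.0007,0.002],[0,0,0]],[0.01,[-0.0005,0.0007,0.003],[0,0,0]],[0.01,[-0.0005,0.0007,0.004],[0,0,0]],[0.01,[-0.0005,0.0007,0.005],[0,0,0]],[0.01,[-0.0005,0.0007,0.005],[0,0,0]]]}}

```text
time_s: 8.4
eef_pos: [0.4724, 0.3498, 0.1035]
eef_rot: [[0.504, 0.864, 0.001], [0.864, -0.504, 0.0], [0.001, 0.001, -1.0]]
ft_force: [-0.3, -4.2, 11.3]
gripper_width: 0.018
gripper_force: 30.0
```

Emit:
{"fn": "arm_command", "kwargs": {"deltas": [[0.01,[0,0,0.001],[0,0,0]],[0.01,[0,0,0.002],[0,0,0]],[0.01,[0,0,0.002],[0,0,0]]]}}

```text
time_s: 8.7
eef_pos: [0.4731, 0.3503, 0.1029]
eef_rot: [[0.504, 0.864, 0.003], [0.864, -0.504, 0.001], [0.003, 0.002, -1.0]]
ft_force: [-5.2, -6.5, 30.9]
gripper_width: 0.0184
gripper_force: 30.0
```

Emit:
{"fn": "arm_command", "kwargs": {"deltas": [[0.01,[0,0,0.001],[0,0,0]],[0.01,[0,0,0.0015],[0,0,0]],[0.01,[0,0,0.0015],[0,0,0]]]}}

```text
time_s: 9.0
eef_pos: [0.4735, 0.3511, 0.1021]
eef_rot: [[0.504, 0.864, 0.004], [0.864, -0.504, 0.003], [0.004, 0.002, -1.0]]
ft_force: [-3.5, -5.0, 35.1]
gripper_width: 0.0181
gripper_force: 30.0
```

Contact at TCP z of about 0.103. I'll relieve the push, then open.

Emit:
{"fn": "arm_command", "kwargs": {"deltas": [[0.01,[0,0,-0.002],[0,0,0]],[0.01,[0,0,-0.0035],[0,0,0]],[0.01,[0,0,-0.0035],[0,0,0]],[0.01,[0,0,-0.0035],[0,0,0]]]}}

```text
time_s: 9.4
eef_pos: [0.4717, 0.3495, 0.1025]
eef_rot: [[0.504, 0.864, -0.0], [0.864, -0.504, -0.0], [-0.0, -0.0, -1.0]]
ft_force: [-0.8, -0.9, 3.4]
gripper_width: 0.0182
gripper_force: 30.0
```

```bash
python3 go.py .472 .3488 .097 60;python3 - <<'E'
from h import *
cv2.imwrite("pics/s5.png",cv2.resize(manip.get_image("scene")[160:275,320:440],None,fx=5,fy=5))
E
```

```text
t 9.4 pos [0.4717 0.3495 0.1025] F [-0.8 -0.9  3.4] w 0.01823091230729129 q [-17.  26. -32. 107.  17.  52. -88.]
shift [-0.0005  0.0006  0.0055] turn [-0.0001  0.0002 -0.0045]
```

View pics/s5.png

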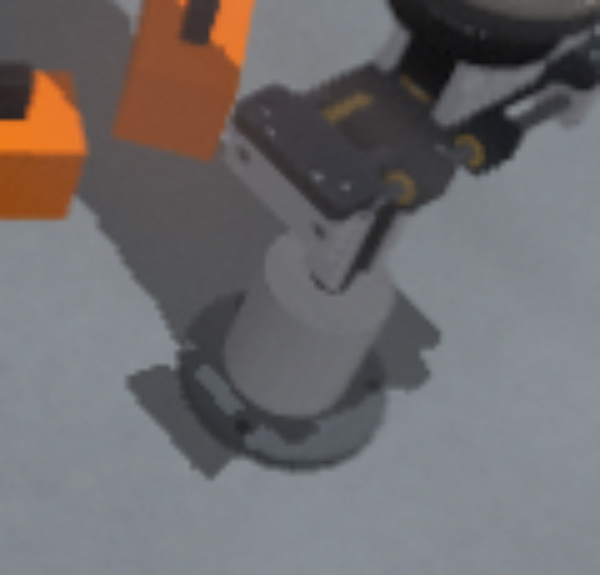

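The cover stands on the plate: its rim centre is about (288,372) and the plate centre about (282,378). I release it and rise.

Emit:
{"fn": "arm_command", "kwargs": {"deltas": [[0.022,[0,0,0],[0,0,0]],[0.03,[0,0,0],[0,0,0]],[0.06,[0,0,0],[0,0,0]],[0.06,[0,0,0],[0,0,0]],[0.06,[0,0,-0.005],[0,0,0]],[0.06,[0,0,-0.02],[0,0,0]],[0.06,[0,0,-0.045],[0,0,0]],[0.06,[0,0,-0.07],[0,0,0]],[0.06,[0,0,-0.09],[0,0,0]],[0.06,[0,0,-0.1],[0,0,0]],[0.09,[0,0,-0.1],[0,0,0]]]}}

```text
time_s: 10.55
eef_pos: [0.4723, 0.3501, 0.2044]
eef_rot: [[0.504, 0.864, 0.002], [0.864, -0.504, 0.001], [0.002, 0.001, -1.0]]
ft_force: [0.0, -0.2, -0.1]
gripper_width: 0.0652
gripper_force: 0.0
```

```bash
python3 go.py .604 .1215 .16 9
```

```text
t 10.55 pos [0.4723 0.3501 0.2044] F [ 0.  -0.2 -0.1] w 0.0651560390588194 q [-15.  20. -34. 102.  12.  62. -84.]
shift [-0.1312  0.2288  0.0444] turn [ 1.000e-04 -2.800e-03  8.855e-01]
```

Emit:
{"fn": "arm_command", "kwargs": {"deltas": [[0.09,[-0.005,0.009,0],[0,0,0.03]],[0.09,[-0.015,0.026,0],[0,0,0.1]],[0.09,[-0.028,0.049,0],[0,0,0.19]],[0.09,[-0.043,0.075,0],[0,0,0.29]],[0.09,[-0.06,0.104,0],[0,0,0.4]],[0.09,[-0.077,0.133,0.005],[0,0,0.51]],[0.09,[-0.093,0.162,0.015],[0,0,0.62]],[0.09,[-0.108,0.188,0.025],[0,0,0.72]],[0.09,[-0.12,0.209,0.035],[0,0,0.81]],[0.09,[-0.128,0.223,0.041],[0,0,0.86]],[0.09,[-0.1312,0.2288,0.0444],[0,0,0.8855]],[0.09,[-0.1312,0.2288,0.0444],[0,0,0.8855]]]}}

```text
time_s: 11.75
eef_pos: [0.6032, 0.1201, 0.1574]
eef_rot: [[0.988, 0.155, -0.001], [0.155, -0.988, -0.0], [-0.001, 0.0, -1.0]]
ft_force: [-0.5, -0.6, -0.6]
gripper_width: 0.09
gripper_force: 0.0
```

Emit:
{"fn": "arm_command", "kwargs": {"deltas": [[0.06,[0,0,0],[0,0,0]],[0.06,[0,0,0],[0,0,0]]]}}

```text
time_s: 11.95
eef_pos: [0.6031, 0.1223, 0.1586]
eef_rot: [[0.987, 0.159, 0.001], [0.159, -0.987, 0.001], [0.001, -0.001, -1.0]]
ft_force: [-0.1, -0.4, 0.2]
gripper_width: 0.0774
gripper_force: 0.0
```

```bash
python3 go.py .604 .1215 .064 9;python3 - <<'E'
from seg import *
T=manip.get_image("top");S=manip.get_image("scene");cv2.imwrite("pics/t6.png",T);cv2.imwrite("pics/sc6.png",S)
g=T.max(2).astype(int)
print("round top",*rect("top",(g>170)&win(T,(97,220,26)),.092)); print("expected px",proj("top",[.472,.3488,.092]))
cv2.imwrite("pics/s6.png",np.hstack([cv2.resize(S[150:290,240:420],(450,350)),cv2.resize(T[170:270,50:150],(350,350))]))
E
```

```text
t 11.95 pos [0.6031 0.1223 0.1586] F [-0.1 -0.4  0.2] w 0.07743070793756304 q [  -3.   23.  -19.  102.    8.   57. -106.]
shift [0.0008 0.0009 0.0946] turn [-0.0005 -0.0006  0.0025]
round top [ 98. 221.] rect [469.6 348.   66.4  64.8  63.6] circ [469.5 348.   34.1] centroid [469.6 347.9]
expected px [ 97.32064853 220.03012415]
```

View pics/s6.png

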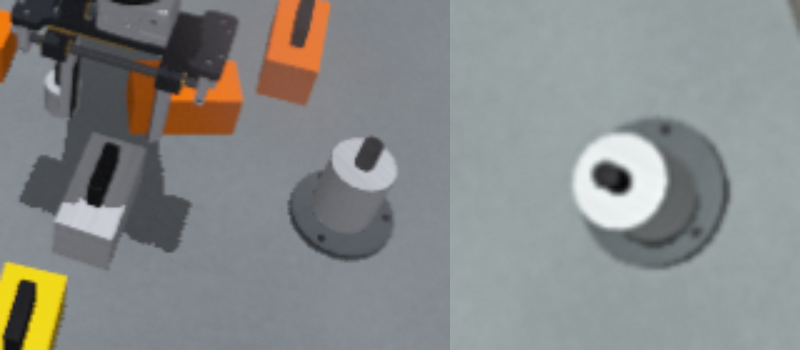

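The tall cover stands flat on the round plate, measured at (470,348) mm against the plate at (471,348). The gripper is over the silver long cover, so I descend and grip.

Emit:
{"fn": "arm_command", "kwargs": {"deltas": [[0.06,[0.0008,0.0,0.01],[0,0,0]],[0.06,[0.0008,0.0,0.03],[0,0,0]],[0.06,[0.0008,0.0,0.055],[0,0,0]],[0.06,[0.0008,0.0,0.075],[0,0,0]],[0.06,[0.0008,0.0,0.087],[0,0,0]],[0.06,[0.0008,0.0,0.092],[0,0,0]],[0.04,[0.0008,0.0,0.0935],[0,0,0]],[0.02,[0.0008,0.0,0.0935],[0,0,0]],[0.01,[0.0008,0.0,0.0935],[0,0,0]],[0.005,[0.0008,0.0,0.0935],[0,0,0]],[0.005,[0.0008,0.0,0.0935],[0,0,0]],[0.005,[0.0008,0.0,0.0935],[0,0,0]]], "force": 40}}

```text
time_s: 13.25
eef_pos: [0.6042, 0.1211, 0.0649]
eef_rot: [[0.988, 0.157, 0.0], [0.157, -0.988, 0.0], [0.0, -0.0, -1.0]]
ft_force: [0.3, -0.3, -1.6]
gripper_width: 0.0157
gripper_force: 40.1
```

Emit:
{"fn": "arm_command", "kwargs": {"deltas": [[0.005,[0,0,0],[0,0,0]],[0.005,[0,0,0],[0,0,0]],[0.005,[0,0,0],[0,0,0]]]}}

```text
time_s: 13.55
eef_pos: [0.6042, 0.1212, 0.0648]
eef_rot: [[0.988, 0.157, 0.0], [0.157, -0.988, 0.0], [0.0, -0.0, -1.0]]
ft_force: [-1.0, 0.2, 4.1]
gripper_width: 0.0157
gripper_force: 40.0
```

Gripped. I lift it, then head for the step master.

Emit:
{"fn": "arm_command", "kwargs": {"deltas": [[0.005,[0,0,-0.005],[0,0,0]],[0.005,[0,0,-0.02],[0,0,0]],[0.005,[0,0,-0.045],[0,0,0]],[0.005,[0,0,-0.075],[0,0,0]],[0.005,[0,0,-0.1],[0,0,0]],[0.005,[0,0,-0.115],[0,0,0]],[0.005,[0,0,-0.12],[0,0,0]],[0.005,[0,0,-0.12],[0,0,0]]]}}

```text
time_s: 14.35
eef_pos: [0.6041, 0.121, 0.1849]
eef_rot: [[0.988, 0.156, 0.001], [0.156, -0.988, 0.0], [0.001, 0.0, -1.0]]
ft_force: [0.1, -1.2, -1.9]
gripper_width: 0.0159
gripper_force: 40.0
```

```bash
python3 go.py .665 -.125 .184 19.7
```

```text
t 14.35 pos [0.6041 0.121  0.1849] F [ 0.1 -1.2 -1.9] w 0.015882394686848846 q [  -3.   21.  -19.  100.    8.   60. -105.]
shift [0.0216 0.2525 0.0009] turn [ 1.000e-04 -6.000e-04 -1.867e-01]
```

Emit:
{"fn": "arm_command", "kwargs": {"deltas": [[0.005,[0.001,0.008,0],[0,0,-0.01]],[0.005,[0.002,0.026,0],[0,0,-0.02]],[0.005,[0.005,0.052,0],[0,0,-0.04]],[0.005,[0.007,0.082,0],[0,0,-0.06]],[0.005,[0.01,0.114,0],[0,0,-0.08]],[0.005,[0.013,0.146,0],[0,0,-0.11]],[0.005,[0.015,0.178,0],[0,0,-0.13]],[0.005,[0.018,0.207,0],[0,0,-0.15]],[0.005,[0.02,0.23,0],[0,0,-0.17]],[0.005,[0.0212,0.245,0],[0,0,-0.18]],[0.005,[0.0216,0.2525,0],[0,0,-0.1867]],[0.005,[0.0216,0.2525,0],[0,0,-0.1867]]]}}

```text
time_s: 15.55
eef_pos: [0.6645, -0.1262, 0.1834]
eef_rot: [[0.942, 0.336, -0.002], [0.336, -0.942, 0.0], [-0.002, -0.001, -1.0]]
ft_force: [0.1, -0.3, -2.5]
gripper_width: 0.0158
gripper_force: 40.0
```

Emit:
{"fn": "arm_command", "kwargs": {"deltas": [[0.005,[0,0,0],[0,0,0]],[0.005,[0,0,0],[0,0,0]],[0.005,[0,0,0],[0,0,0]]]}}

```text
time_s: 15.85
eef_pos: [0.665, -0.1239, 0.1847]
eef_rot: [[0.941, 0.338, 0.0], [0.338, -0.941, 0.0], [0.0, -0.0, -1.0]]
ft_force: [0.2, 0.2, -1.6]
gripper_width: 0.0159
gripper_force: 40.0
```

```bash
python3 go.py .665 -.125 .078 19.7;python3 - <<'E'
from h import *
S=manip.get_image("scene");cv2.imwrite("pics/s7.png",cv2.resize(S[120:260,120:280],(640,560)))
E
```

```text
t 15.85 pos [ 0.665  -0.1239  0.1847] F [ 0.2  0.2 -1.6] w 0.01588645955969729 q [ 17.  26. -16.  92.   8.  63. -71.]
shift [-0.0004  0.0011  0.1067] turn [-0.0002 -0.0002  0.0013]
```

View pics/s7.png

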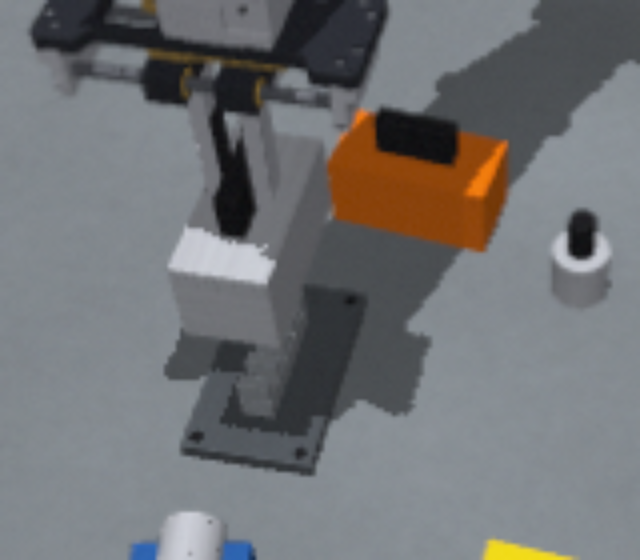

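The silver cover hangs level over the step master, lined up with its plate (plate corners at crop (185,450) and (312,470)). I lower it.

Emit:
{"fn": "arm_command", "kwargs": {"deltas": [[0.005,[-0.0004,0.001,0.005],[0,0,0]],[0.005,[-0.0004,0.001,0.015],[0,0,0]],[0.005,[-0.0004,0.001,0.03],[0,0,0]],[0.005,[-0.0004,0.001,0.045],[0,0,0]],[0.005,[-0.0004,0.001,0.06],[0,0,0]],[0.005,[-0.0004,0.001,0.075],[0,0,0]],[0.005,[-0.0004,0.001,0.088],[0,0,0]],[0.005,[-0.0004,0.001,0.096],[0,0,0]],[0.005,[-0.0004,0.001,0.1],[0,0,0]],[0.005,[-0.0004,0.001,0.102],[0,0,0]],[0.005,[-0.0004,0.001,0.102],[0,0,0]],[0.005,[-0.0004,0.001,0.102],[0,0,0]]]}}

```text
time_s: 17.1
eef_pos: [0.6653, -0.126, 0.0832]
eef_rot: [[0.941, 0.337, 0.001], [0.337, -0.941, -0.0], [0.001, 0.0, -1.0]]
ft_force: [-0.1, 0.7, -1.4]
gripper_width: 0.0156
gripper_force: 40.0
```

Emit:
{"fn": "arm_command", "kwargs": {"deltas": [[0.005,[0,0,0.001],[0,0,0]],[0.005,[0,0,0.002],[0,0,0]],[0.005,[0,0,0.003],[0,0,0]],[0.005,[0,0,0.004],[0,0,0]],[0.005,[0,0,0.0045],[0,0,0]],[0.005,[0,0,0.0045],[0,0,0]],[0.005,[0,0,0.0045],[0,0,0]]]}}

```text
time_s: 17.8
eef_pos: [0.6649, -0.126, 0.0781]
eef_rot: [[0.941, 0.337, -0.0], [0.337, -0.941, 0.0], [-0.0, -0.0, -1.0]]
ft_force: [-0.5, -0.0, -1.4]
gripper_width: 0.0154
gripper_force: 40.0
```

Emit:
{"fn": "arm_command", "kwargs": {"deltas": [[0.005,[0,0,0.0005],[0,0,0]],[0.005,[0,0,0.001],[0,0,0]],[0.005,[0,0,0.001],[0,0,0]]]}}

```text
time_s: 18.1
eef_pos: [0.6649, -0.126, 0.077]
eef_rot: [[0.941, 0.337, -0.0], [0.337, -0.941, 0.0], [-0.0, -0.0, -1.0]]
ft_force: [-0.0, 0.6, -2.4]
gripper_width: 0.0157
gripper_force: 40.0
```

Emit:
{"fn": "arm_command", "kwargs": {"deltas": [[0.005,[0,0,0.0005],[0,0,0]],[0.005,[0,0,0.001],[0,0,0]],[0.005,[0,0,0.001],[0,0,0]]]}}

```text
time_s: 18.4
eef_pos: [0.665, -0.1259, 0.0768]
eef_rot: [[0.941, 0.337, 0.0], [0.337, -0.941, -0.0], [0.0, 0.0, -1.0]]
ft_force: [-3.6, 0.9, 7.4]
gripper_width: 0.0159
gripper_force: 40.0
```

Contact with a light push. I release and rise clear.

Emit:
{"fn": "arm_command", "kwargs": {"deltas": [[0.018,[0,0,0],[0,0,0]],[0.03,[0,0,0],[0,0,0]],[0.06,[0,0,0],[0,0,0]],[0.06,[0,0,0],[0,0,0]],[0.06,[0,0,-0.005],[0,0,0]],[0.06,[0,0,-0.02],[0,0,0]],[0.06,[0,0,-0.045],[0,0,0]],[0.06,[0,0,-0.075],[0,0,0]],[0.06,[0,0,-0.1],[0,0,0]],[0.06,[0,0,-0.12],[0,0,0]],[0.06,[0,0,-0.13],[0,0,0]]]}}

```text
time_s: 19.5
eef_pos: [0.6658, -0.1261, 0.2095]
eef_rot: [[0.941, 0.337, 0.003], [0.337, -0.941, -0.0], [0.003, 0.002, -1.0]]
ft_force: [-0.9, 1.0, -0.5]
gripper_width: 0.0601
gripper_force: 0.0
```

Emit:
{"fn": "arm_command", "kwargs": {"deltas": [[0.06,[-0.01,0.02,0],[0,0,0]],[0.06,[-0.02,0.05,0],[0,0,0]],[0.06,[-0.03,0.085,0],[0,0,0]],[0.06,[-0.04,0.12,0],[0,0,0]],[0.06,[-0.05,0.155,0],[0,0,0]],[0.06,[-0.055,0.19,0],[0,0,0]],[0.06,[-0.06,0.22,0],[0,0,0]],[0.06,[-0.06,0.24,0],[0,0,0]],[0.06,[-0.06,0.25,0],[0,0,0]],[0.06,[-0.06,0.25,0],[0,0,0]],[0.06,[-0.06,0.25,0],[0,0,0]]]}}

```text
time_s: 20.6
eef_pos: [0.6929, -0.3802, 0.206]
eef_rot: [[0.941, 0.338, -0.0], [0.338, -0.941, 0.001], [0.0, -0.001, -1.0]]
ft_force: [0.6, 0.6, -0.5]
gripper_width: 0.0601
gripper_force: 0.0
```

```bash
python3 - <<'E'
from seg import *
T=manip.get_image("top");S=manip.get_image("scene");g=T.max(2).astype(int);gs=S.max(2).astype(int)
u,v=proj("top",[.665,-.125,.072]).astype(int)
print("long top",*rect("top",(g>185)&win(T,(u,v,34)),.072))
u2,v2=proj("scene",[.665,-.125,.072]).astype(int)
print("long scene",*rect("scene",(gs>150)&win(S,(u2,v2,32)),.072))
print("round top",*rect("top",(g>185)&win(T,(97,220,26)),.092))
cv2.imwrite("pics/s8.png",np.hstack([cv2.resize(S[140:290,140:420],(480,257)),cv2.resize(T[v-45:v+45,u-50:u+50],(285,257))]))
E
```

```text
long top [293. 139.] rect [ 665.1 -125.   122.2   61.4   19.8] circ [ 665.1 -125.2   67. ] centroid [ 665.  -124.7]
long scene [186. 198.] rect [ 664.8 -126.6  121.6   61.6   19.9] circ [ 664.9 -126.8   66.5] centroid [ 664.8 -126.7]
round top [ 98. 221.] rect [469.8 347.3  65.2  62.5  89.2] circ [469.6 347.8  33.4] centroid [469.6 347.7]
```

View pics/s8.png

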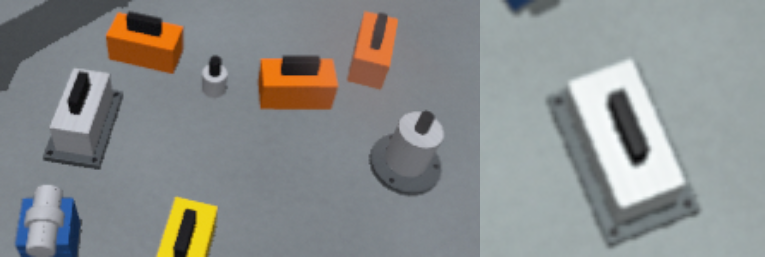

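The last picture shows both covers standing flat and centred: the long one at (80,110) and the tall round one at (415,140). They measure (665,-126) mm at 19.8° and (470,348) mm, and the gripper is clear, so I hand in.

```bash
python3 -c "
from workcell import manip
print(manip.finish_job())"
```

```text
the job is handed in; nothing more can be done
None
```

The tall round cover is on the ball master and the silver long cover is on the step master. Both stand flat and are centred to within about 2 mm by the cameras. The job was handed in at about 21 s.

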